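Clear the keyboard and close the laptop

TASK

Shut the laptop for the evening: first push the highlighter that was left lying on it off onto the desk, so that it lies there clear of the laptop, then push the open screen over from behind and down until the laptop is fully closed, without slamming it. Only push: do not lift the highlighter or the laptop. The laptop stays where it stands, and the mug, pen cup and mouse are left undisturbed.

Things in the scene. Friction and masses are not known exactly. Their poses are not given: they have to be found in the camera images.
- laptop: Silver laptop, loose on rubber feet, about 1.5 kg in all. Base 210 mm deep (own x) by 300 mm wide (own y); deck with keys and touchpad flat, 17 mm above the desk. Origin: centre of the base's underside, on the desk. Own x points from the user's front edge (-105 mm) to the hinge side (+105 mm), own y to the user's left as he faces the screen, z up.
- lid (a joint): Angle of the laptop's screen (lid): 0 fully closed, flat on the base; grows as it opens, 1.57 upright; starts at 1.75 to 2.05, leaning away from the user; stop at 2.3. Stiff friction hinge, about 0.55 Nm: the lid stays where it is left. Lid 300 mm wide, 7 mm thick, reaching 203 mm from the hinge axis; its outer face lies 6 mm outside the axis, when shut 25.5 mm above the desk.
- lid_hinge (a point): Middle of the screen's hinge axis, which runs along the laptop's own y; in the laptop's frame at x = +100 mm, y = 0, z = 19.5 mm.
- lid_edge (a point): Middle of the free edge of the laptop's lid (the top of the screen when open), on the lid's outer (back) face, 203 mm from the hinge axis.
- highlighter: Flat highlighter pen, white barrel and yellow cap, 122 mm long (own x, -60 to +61 mm), 27 mm wide (own y), 14 mm thick (own z), 25 g, not rolling. Origin: centre of its underside. It starts lying flat on the laptop's deck, long side roughly across the laptop (within about 45 degrees of the laptop's own y).
- highlighter_center (a point): Middle of the highlighter, 7 mm above its underside.
- mug: White mug, 82 mm across, 95 mm high, handle at own +y; it stands either behind the screen towards the user's left or beside the front right corner. Origin: centre of its underside.
- pen_cup: Black cup of pens, 74 mm across, 100 mm high, pens up to 160 mm; it stands in the other of the mug's two places. Origin: centre of its underside.
- mouse: Black computer mouse, 104 x 60 x 34 mm, to the user's right of the laptop. Origin: centre of its underside.
Not all that is in view belongs to the job. There is more than one size of the highlighter; the one meant has the size given above.

How it is judged:
By the outcome, as a careful person would: the job done as asked, in the order asked, and still so for the second after the job is handed in, with the robot touching nothing.
It also fails if it takes over 58 s, if anything falls off the work surface, if the arm or the gripper's body presses on something with over 40 N, if the wrist force passes 120 N, or if a joint passes its speed limit or range.

ROBOT

A 6-joint arm with a two-finger parallel gripper is mounted at the origin on the work surface. World frame = base frame: x ahead of the robot, y to its left, z up, the work surface at z = 0. Lengths are in m, angles in degrees, forces in N, time in s.
With the tool pointing down it reaches from about 0.25 to 0.725 m from the base axis. Payload 9.7 kg.
Tool frame: the origin (TCP) lies on the centre line of the jaws, within the pads' length; the fingertips stand tip_extent ahead of it and the grasp point (between the pads) lies 3 mm ahead of it (tip_extent is the distance from the TCP to the fingertips, in m); z points along the fingers, y is the line along which they close (so a half turn about z gives the same grasp; the last joint's range is limited). The gripper opens to 85 mm and grips with 20 to 120 N. Pads are 22 mm wide; open, the fingers measure 114 mm over their backs; the gripper's body (76 mm by 85 mm) begins 54 mm behind the grasp point. The pads swing forward as they close: fully open they stand 13 mm farther back than shut.
Start: joints at [74.198, 4.979, 10.078, 95.1, 0, 90], TCP at [0.15, 0.529, 0.253] pointing down, gripper open.
Joint ranges: [-179.16, 179.16], [-48.56, 103.87], [-65.8, 70.77], [-126.05, 130.52], [-82.76, 87.17], [-180, 180]. Speed limits (degrees/s): [127.2, 127.2, 147.25, 180, 180, 180].

INTERFACE

Orientations are given as [roll, pitch, yaw] about the fixed x, y, z axes, in that order (R = Rz(yaw) Ry(pitch) Rx(roll)).
In Python, from workcell import * gives the robot as it stands.
- The arm moves only by the tool servo_tool, never from a script. Its argument "rows" is a list of rows, each an object with "offset": the shift along the tool's x, y, z as a fraction of full scale, a list of three; "yaw": the turn about the tool's z as a fraction of full scale; "claw": the closure, from 0 (fully open) to 1 (shut). A call has 1 to 12 rows; each row is the pose to reach, as a shift and turn from the pose commanded when the call began, along the tool's axes at that moment, turning the shorter way round; what a row does not reach only later rows make up. Full scale, the value 1, is 0.1 m for a shift and pi rad for a turn. A row lasts 1/8 s, in which the tool goes at most 62.5 mm and 10.7 degrees, less where a joint would pass 70% of its speed; a pose out of reach is approached as far as the arm can. A call with a number of a shift or a turn outside -1 to 1 is refused whole. A call with a gripper value outside its range is refused whole. The fingers move at their own pace and stop on an object; "squeeze" is the grip in N (left out, the last holds). Time passes only in rows, so rows that repeat a pose let the fingers close. It gives the time, the measured TCP pose, the force, the opening and the grip force at its end, in the units of the state.
- get_obs(): the state, without advancing time (a new reading comes with each control period).
- camera(name): name is "scene" or "top" or "wrist"; returns (picture, depth): 480x640x3 uint8, red, green, blue; 480x640 float32, m along the optical axis (not along the pixel's ray), 0 where there is no reading.
- camera_info(name): a dict with "fx", "fy", "cx", "cy" (pixels), "cam_to_world" (4x4, takes a point from camera to world coordinates); the wrist camera has in their place "hand_eye" (4x4, takes a point from camera to tool coordinates, whose origin is the TCP and whose axes are the flange's). Camera axes: x right, y up, looking along -z (the intrinsics and any distortion apply to the point x, -y, -z); pixel columns grow to the right and rows downward; lengths in m; the calibration is good to about 2 mm. A picture is of the moment at which its call begins: read the wrist's pose just before it. camera_info takes no time and is no camera call.
- job_done(): hands the job in; it is judged then, once.
The state is a dict: "time": time; "q": joint angles; "qd": joint speeds; "joint_efforts": joint torques, N m; "ee_pos": TCP position; "tcp_rot": TCP orientation; "wrist_force": force on the tool from outside, world axes, zero at the start; "torque": the same for the moment, N m; "opening": finger opening in m; "grasp_force": force on a finger pad.
Only numpy, scipy, OpenCV 4.12 (cv2) and the standard library are available. Lean on these libraries where they do the work, as an engineer would, in place of code of your own. Each camera call takes 0.05 s, during which the arm holds its last target. There are 200 camera calls.

## Working session

There is one attempt and no reset: what is moved stays moved. The work goes in short steps, Python scripts to look and compute and a tool call to move; the robot and the scene stay as the last step left them, time stands still between calls to the robot, and variables do not carry over. Pictures are saved under pics/ and viewed, at most 10 in all, crops included, and the job is handed in when it is done.

Besides the shell and the picture viewer there is one more tool, called as name(argument=value, ...) on one line, values as JSON. servo_tool: Moves the arm, as the interface text tells. Its arguments: {"type":"object","properties":{"rows":{"type":"array"},"squeeze":{"type":"number"}},"required":["rows"]}

```bash
mkdir -p pics; ls
cat > h.py <<'E'
from workcell import *
import numpy as np, cv2
def shot(n,f):
    p,d=camera(n); cv2.imwrite('pics/'+f+'.png',p[:,:,::-1]); np.save('pics/'+f+'.npy',d); return p,d
def cloud(n,d):
    i=camera_info(n); v,u=np.mgrid[0:480,0:640]
    P=np.stack([(u-i['cx'])/i['fx']*d,-(v-i['cy'])/i['fy']*d,-d,np.ones_like(d)],-1)
    return (P@np.array(i['cam_to_world']).T)[...,:3]
E
python3 - <<'E'
from h import *
print(get_obs())
for n in('top','scene'):
    print({k:v for k,v in camera_info(n).items()}); shot(n,n+'0')
E
```

```text
pics
{'time': 0.0, 'q': array([7.41992931e+01, 5.01134450e+00, 1.00332954e+01, 9.50977549e+01,
       8.41970176e-04, 9.00004195e+01]), 'qd': array([-0.01748756,  0.07375389,  0.01501624,  0.02024987, -0.02457176,
       -0.00702445]), 'joint_efforts': array([-4.09832501e-03, -5.20391357e+01,  4.64806151e+01,  1.61282031e-02,
       -2.64201080e-04, -7.03210802e-06]), 'ee_pos': array([0.14970425, 0.52903288, 0.25257031]), 'tcp_rot': array([-1.79924196e+02, -8.41414388e-04,  1.64198872e+02]), 'wrist_force': array([-0.44560531,  0.06294534,  0.13460015]), 'torque': array([-0.01144105,  0.02563036, -0.01215875]), 'grasp_force': 0.0, 'opening': 0.08531951137561107}
{'fx': 556.3583862753215, 'fy': 556.3583862753215, 'cx': 316.5142419254768, 'cy': 242.78605154329003, 'cam_to_world': array([[ 0.015839  ,  0.9961378 , -0.08636321,  0.45136115],
       [-0.99982373,  0.01490812, -0.01141303,  0.02730882],
       [-0.01008144,  0.08652876,  0.99619834,  1.127947  ],
       [ 0.        ,  0.        ,  0.        ,  1.        ]])}
{'fx': 447.9037776445864, 'fy': 447.9037776445864, 'cx': 314.40706541188837, 'cy': 236.54897737117966, 'cam_to_world': array([[ 0.75364426, -0.4454578 ,  0.48330908,  0.98989654],
       [ 0.65720227,  0.52219323, -0.54350658, -0.46039866],
       [-0.01027149,  0.72724244,  0.68630382,  0.64978944],
       [ 0.        ,  0.        ,  0.        ,  1.        ]])}
```

View pics/top0.png

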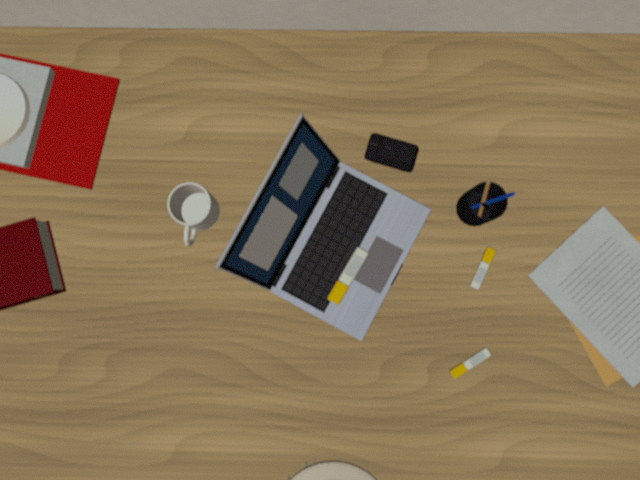

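View pics/scene0.png

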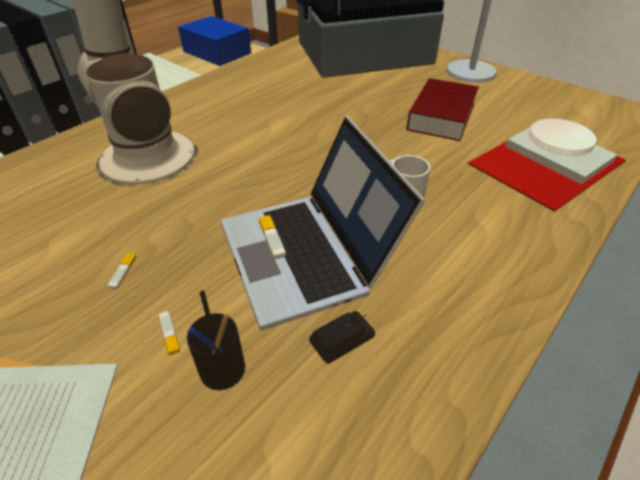

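Run:
```python
from h import *
import workcell; print([n for n in dir(workcell) if n[0]!='_'])
p=cv2.imread('pics/top0.png'); d=np.load('pics/top0.npy'); C=cloud('top',d)
print('desk z',[C[400,y,2].round(4) for y in(150,300,450)])
v,u=np.mgrid[0:480,0:640]
reg=(u>210)&(u<440)&(v>110)&(v<350)&(d>0)
m=(reg&(C[...,2]>.010)&(C[...,2]<.026)).astype(np.uint8)
m=cv2.morphologyEx(m,cv2.MORPH_OPEN,np.ones((3,3)))
n,l,s,c=cv2.connectedComponentsWithStats(m); k=1+s[1:,4].argmax(); m=l==k
print('n',s[k],'z med',np.median(C[m][:,2]))
r=cv2.minAreaRect(C[m][:,:2].astype(np.float32)); print(r); print(cv2.boxPoints(r))
# lid: points higher
L=reg&(C[...,2]>.05)&(u>215)&(u<345); Q=C[L]; print('lid',len(Q),Q[:,2].max())
c0=Q.mean(0); U,S,V=np.linalg.svd(Q-c0,full_matrices=False); print('normal',V[2],c0, 'rms',S[2]/len(Q)**.5)
# mug, cup, mouse tops
for n,b,z0 in(('mug',(160,180,215,245),.08),('cup',(450,175,520,230),.085),('mouse',(360,128,422,175),.012)):
    R=(u>b[0])&(v>b[1])&(u<b[2])&(v<b[3])&(C[...,2]>z0); print(n,cv2.minAreaRect(C[R][:,:2].astype(np.float32)),C[R][:,2].max())
big=cv2.resize(p[110:350,210:530],None,fx=2.5,fy=2.5,interpolation=cv2.INTER_CUBIC); cv2.imwrite('pics/crop0.png',big)
```

```text
['PlanningError', 'camera', 'camera_info', 'get_obs', 'job_done', 'tip_extent']
desk z [np.float64(-0.0023), np.float64(0.0018), np.float64(-0.0)]
n [  270   162   161   178 14607] z med 0.01735050187695597
((0.5354419350624084, -0.02890750765800476), (0.2093983292579651, 0.3005666732788086), 62.43661880493164)
[[ 0.35376844 -0.05218273]
 [ 0.62022066 -0.1912638 ]
 [ 0.7171154  -0.00563229]
 [ 0.4506632   0.13344878]]
lid 8761 0.20816222900955494
normal [-0.41956051 -0.80656562  0.41643832] [0.60416442 0.10801902 0.1377945 ] rms 0.001298588493401627
mug ((0.524079442024231, 0.18713931739330292), (0.3380447030067444, 0.09518790990114212), 49.80947494506836) 1.1279469964108428
cup ((0.5612781643867493, -0.13542506098747253), (0.07326696813106537, 0.38691431283950806), 24.143474578857422) 1.1279469964108428
mouse ((0.6009829044342041, -0.07000075280666351), (0.1036762073636055, 0.3415762484073639), 73.84542083740234) 1.1279469964108428
```

View pics/crop0.png

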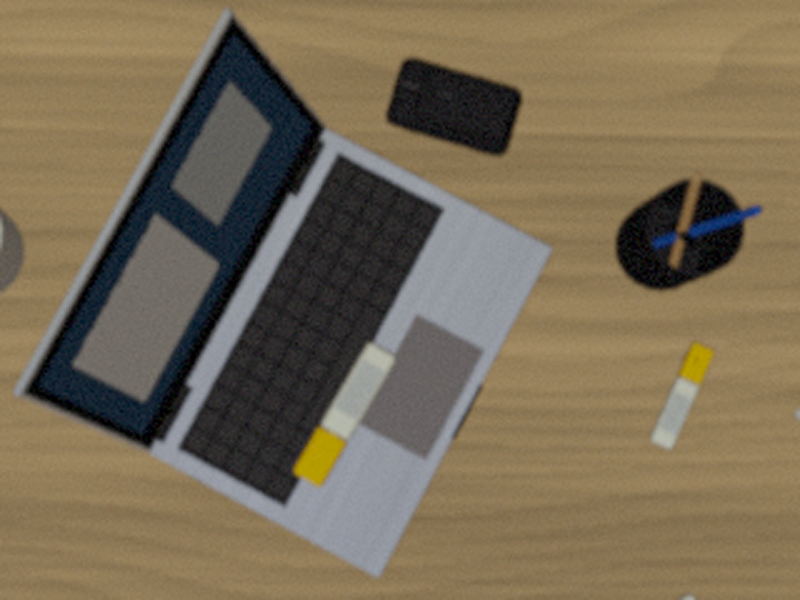

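The crops show the highlighter on the deck from about (334,301) to (361,250), the mug behind the screen at about (190,205), the pen cup by the front right corner, and two small decoys in front.

```bash
cat >> h.py <<'E'
O=np.array([.5354,-.0289]); a=np.radians(62.44); X=np.array([np.cos(a),np.sin(a)]); Y=np.array([-X[1],X[0]])
def own(p): p=np.array(p)[:2]-O; return (np.array([p@X,p@Y])*1000).round(1)
def pix(n,u,v,z):
    i=camera_info(n); M=np.array(i['cam_to_world']); r=M[:3,:3]@[(u-i['cx'])/i['fx'],-(v-i['cy'])/i['fy'],-1]
    return M[:3,3]+r*(z-M[2,3])/r[2]
E
python3 - <<'E'
from h import *
print('tip',tip_extent() if callable(tip_extent) else tip_extent)
for o in (85,40,0):
    try: print(o,tip_extent(o/1000))
    except Exception as e: print(e)
f=lambda x,y:(210+x/2.5,110+y/2.5)
for n,x,y,z in(('hy',310,478,.031),('hw',378,350,.031),('corner',380,577,.017),('corner',551,248,.017),('lidR',230,12,.2),('lidL',22,392,.2),('d1a',698,350,.014),('d1b',664,440,.014)):
    w=pix('top',*f(x,y),z); print(n,w.round(4),own(w))
for u,v in((490,352),(453,373)): w=pix('top',u,v,.014); print('d2',w.round(3),own(w))
d=np.load('pics/top0.npy'); C=cloud('top',d); v,u=np.mgrid[0:480,0:640]
for n,b,z0 in(('mug',(160,180,215,250),.03),('cup',(450,175,520,230),.085),('mouse',(360,128,422,175),.015)):
    R=(u>b[0])&(v>b[1])&(u<b[2])&(v<b[3])&(C[...,2]>z0)&(d>0); r=cv2.minAreaRect(C[R][:,:2].astype(np.float32)); print(n,r,own(r[0]),C[R][:,2].max())
L=(d>0)&(C[...,2]>.035)&(u>215)&(u<345)&(v>110)&(v<300); Q=C[L]; w=np.array([own(q) for q in Q]); z=Q[:,2]; print(w.min(0),w.max(0),z.max()); print(np.polyfit(z,w[:,0],1))
E
```

```text
tip 0.022
'float' object is not callable
'float' object is not callable
'float' object is not callable
hy [0.432  0.0038 0.031 ] [-18.9 106.8]
hw [ 0.5335 -0.0486  0.031 ] [-18.4  -7.4]
corner [ 0.355  -0.0528  0.017 ] [-104.6  148.9]
corner [ 0.6189 -0.1879  0.017 ] [-102.3 -147.6]
lidR [0.7509 0.0662 0.2   ] [ 184.1 -147.1]
lidL [0.4891 0.2006 0.2   ] [182.  147.2]
d1a [ 0.5386 -0.3057  0.014 ] [-243.9 -130.9]
d1b [ 0.4663 -0.278   0.014 ] [-252.8  -54. ]
d2 [ 0.337 -0.305  0.014] [-336.6   48. ]
d2 [ 0.295 -0.232  0.014] [-291.4  118.9]
mug ((0.6017055511474609, 0.28827613592147827), (0.08156393468379974, 0.10749974846839905), 53.28961944580078) [311.9  88. ] 0.1001213289119316
cup ((0.6247859597206116, -0.2775367796421051), (0.07348208874464035, 0.07326875627040863), 13.462237358093262) [-179.1 -194.3] 0.16403555083744636
mouse ((0.7214388847351074, -0.10531896352767944), (0.10375276207923889, 0.08920388668775558), 76.69108581542969) [  18.3 -200.3] 0.04076903216961991
[ -17.8 -149.1] [277.3 150.5] 0.20816222900955494
[459.43143601  89.85787922]
```

servo_tool(rows=[{"offset":[-0.1,-0.1,-0.1],"yaw":0.055,"claw":1},{"offset":[-0.2,-0.2,-0.2],"yaw":0.11,"claw":1},{"offset":[-0.3,-0.3,-0.3],"yaw":0.165,"claw":1},{"offset":[-0.4,-0.4,-0.4],"yaw":0.22,"claw":1},{"offset":[-0.5,-0.5,-0.5],"yaw":0.275,"claw":1},{"offset":[-0.6,-0.6,-0.6],"yaw":0.33,"claw":1},{"offset":[-0.7,-0.7,-0.7],"yaw":0.385,"claw":1},{"offset":[-0.8,-0.8,-0.8],"yaw":0.44,"claw":1},{"offset":[-0.9,-0.9,-0.8],"yaw":0.495,"claw":1},{"offset":[-1,-1,-0.8],"yaw":0.55,"claw":1},{"offset":[-1,-1,-0.8],"yaw":0.566,"claw":1},{"offset":[-1,-1,-0.8],"yaw":0.566,"claw":1}])

```text
time: 1.6
ee_pos: [0.2188, 0.4056, 0.3331]
tcp_rot: [-180.0, 0.0, 62.3]
wrist_force: [0.2, -0.3, 0.2]
opening: 0.0002
grasp_force: 0.0
```

```bash
cat >> h.py <<'E'
def st():
    o=get_obs(); print('t',round(o['time'],2),'own',own(o['ee_pos']),'z',o['ee_pos'][2].round(4),'rot',o['tcp_rot'].round(1),'F',o['wrist_force'].round(1),'open',round(o['opening'],4),'q',o['q'].round(0)); return o
E
python3 - <<'E'
from h import *
st(); p,d=shot('wrist','w1'); i=camera_info('wrist'); print(i['hand_eye'])
H=np.array(i['hand_eye']); v,u=np.mgrid[0:480,0:640]
P=np.stack([(u-i['cx'])/i['fx']*d,-(v-i['cy'])/i['fy']*d,-d,np.ones_like(d)],-1)@H.T
m=(d>0)&(P[...,2]<.08); Q=P[m][:,:3]; print(len(Q)); 
if len(Q): print(Q.min(0),Q.max(0),np.percentile(Q[:,2],[50,90,95,98,99]))
E
```

```text
t 1.6 own [238.7 481.7] z 0.3331 rot [-180.     0.    62.3] F [ 0.2 -0.3  0.2] open 0.0002 q [ 62.  -5.  10. 104.   0. 179.]
[[-7.35317287e-04  9.46040340e-01  3.24048042e-01  8.43030238e-02]
 [ 9.99999719e-01  7.43948790e-04  9.72433407e-05 -2.77106444e-04]
 [-1.49079026e-04  3.24048022e-01 -9.46040621e-01 -1.20946602e-01]
 [ 0.00000000e+00  0.00000000e+00  0.00000000e+00  1.00000000e+00]]
51779
[-0.01173181 -0.06328684 -0.07513624] [0.02240281 0.061888   0.01967906] [-0.0527768  -0.02713379 -0.01548013  0.00176979  0.008536  ]
```

servo_tool(rows=[{"offset":[-0.15,0.25,0],"yaw":0,"claw":0.5},{"offset":[-0.3,0.5,0],"yaw":0,"claw":0.5},{"offset":[-0.45,0.75,0],"yaw":0,"claw":0.5},{"offset":[-0.6,1,0],"yaw":0,"claw":0.5}])

```text
time: 2.15
ee_pos: [0.2797, 0.3055, 0.3331]
tcp_rot: [-180.0, 0.0, 62.4]
wrist_force: [0.1, 0.2, -0.7]
opening: 0.0428
grasp_force: 0.0
```

servo_tool(rows=[{"offset":[-0.15,0.3,0],"yaw":0,"claw":0.5},{"offset":[-0.3,0.6,0],"yaw":0,"claw":0.5},{"offset":[-0.5,1,0],"yaw":0,"claw":0.5}])

```text
time: 2.52
ee_pos: [0.3451, 0.2149, 0.3332]
tcp_rot: [-180.0, 0.0, 62.5]
wrist_force: [0.9, 0.2, 0.1]
opening: 0.0428
grasp_force: 0.0
```

servo_tool(rows=[{"offset":[-0.15,0.3,0],"yaw":0,"claw":0.5},{"offset":[-0.3,0.6,0],"yaw":0,"claw":0.5},{"offset":[-0.5,1,0],"yaw":0,"claw":0.5}])

```text
time: 2.9
ee_pos: [0.4106, 0.124, 0.3332]
tcp_rot: [-180.0, -0.0, 62.5]
wrist_force: [0.5, 0.9, 0.6]
opening: 0.0427
grasp_force: 0.0
```

servo_tool(rows=[{"offset":[-0.15,0.3,0],"yaw":0,"claw":0.5},{"offset":[-0.3,0.6,0],"yaw":0,"claw":0.5},{"offset":[-0.5,1,0],"yaw":0,"claw":0.5},{"offset":[-0.5,1,0],"yaw":0,"claw":0.5}])

```text
time: 3.4
ee_pos: [0.4765, 0.0323, 0.3323]
tcp_rot: [-179.9, 0.1, 62.2]
wrist_force: [-0.1, 0.1, -0.2]
opening: 0.0427
grasp_force: 0.0
```

```bash
python3 -c "
from h import *
st()"
```

```text
t 3.4 own [27.  80.5] z 0.3323 rot [-1.799e+02  1.000e-01  6.220e+01] F [-0.1  0.1 -0.2] open 0.0427 q [  4.  -2.  12. 104.  -0. 122.]
```

servo_tool(rows=[{"offset":[0,0.1,0.25],"yaw":0,"claw":0.5},{"offset":[0,0.2,0.6],"yaw":0,"claw":0.5},{"offset":[0,0.3,1],"yaw":0,"claw":0.5}])

```text
time: 3.78
ee_pos: [0.5021, 0.0207, 0.2326]
tcp_rot: [180.0, -0.0, 62.4]
wrist_force: [1.0, 0.1, -1.2]
opening: 0.0425
grasp_force: 0.0
```

servo_tool(rows=[{"offset":[0,0,0.3],"yaw":0,"claw":0.5},{"offset":[0,0,0.6],"yaw":0,"claw":0.5},{"offset":[0,0,0.9],"yaw":0,"claw":0.5},{"offset":[0,0,1],"yaw":0,"claw":0.5}])

```text
time: 4.28
ee_pos: [0.5009, 0.0207, 0.1317]
tcp_rot: [-179.9, 0.1, 62.4]
wrist_force: [0.5, 0.2, 0.1]
opening: 0.043
grasp_force: 0.0
```

servo_tool(rows=[{"offset":[0,0,0.2],"yaw":0,"claw":0.5},{"offset":[0,0,0.4],"yaw":0,"claw":0.5},{"offset":[0,0,0.6],"yaw":0,"claw":0.5},{"offset":[0,0,0.7],"yaw":0,"claw":0.5},{"offset":[0,0,0.7],"yaw":0,"claw":0.5}])

```text
time: 4.9
ee_pos: [0.5019, 0.0203, 0.0634]
tcp_rot: [-180.0, 0.0, 62.3]
wrist_force: [0.8, -0.2, 0.1]
opening: 0.0426
grasp_force: 0.0
```

```bash
python3 -c "
from h import *
st(); p,d=shot('wrist','w2')
i=camera_info('wrist');H=np.array(i['hand_eye']); v,u=np.mgrid[0:480,0:640]
P=np.stack([(u-i['cx'])/i['fx']*d,-(v-i['cy'])/i['fy']*d,-d,np.ones_like(d)],-1)@H.T
for x0 in(0,.005):
  m=(d>0)&(abs(abs(P[...,1])-.03)<.015)&(abs(P[...,0]-x0-.003)<.012)&(P[...,2]<.03); print(np.percentile(P[m][:,2],[50,98,99.5]))
"
```

```text
t 4.9 own [28.1 52.5] z 0.0634 rot [-180.     0.    62.3] F [ 0.8 -0.2  0.1] open 0.0426 q [  2.  -1. -17.  74.   0. 120.]
[-0.03055608  0.01324751  0.01731545]
[-0.03611352  0.01094285  0.01591968]
```

View pics/w2.png

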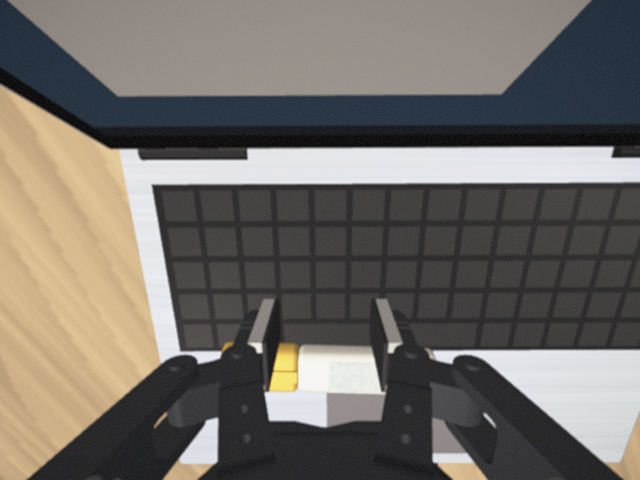

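servo_tool(rows=[{"offset":[0,0,0.1],"yaw":0,"claw":0.5},{"offset":[0,0,0.2],"yaw":0,"claw":0.5},{"offset":[0,0,0.23],"yaw":0,"claw":0.5},{"offset":[0,0,0.23],"yaw":0,"claw":0.5}])

```text
time: 5.45
ee_pos: [0.5018, 0.02, 0.0399]
tcp_rot: [-180.0, 0.0, 62.3]
wrist_force: [1.1, -0.6, -0.0]
opening: 0.0424
grasp_force: 0.0
```

servo_tool(rows=[{"offset":[-0.07,0,0],"yaw":0,"claw":0.5},{"offset":[-0.14,0,0],"yaw":0,"claw":0.5},{"offset":[-0.2,0,0],"yaw":0,"claw":0.5},{"offset":[-0.26,0,0],"yaw":0,"claw":0.5},{"offset":[-0.32,0,0],"yaw":0,"claw":0.5},{"offset":[-0.4,0,0],"yaw":0,"claw":0.5},{"offset":[-0.48,0,0],"yaw":0,"claw":0.5},{"offset":[-0.56,0,0],"yaw":0,"claw":0.5},{"offset":[-0.64,0,0],"yaw":0,"claw":0.5},{"offset":[-0.72,0,0],"yaw":0,"claw":0.5},{"offset":[-0.8,0,0],"yaw":0,"claw":0.5}])

```text
time: 6.82
ee_pos: [0.4646, -0.0513, 0.0403]
tcp_rot: [180.0, 0.0, 62.3]
wrist_force: [0.1, -0.1, 0.1]
opening: 0.0424
grasp_force: 0.1
```

```bash
python3 -c "
from h import *
st(); p,d=shot('wrist','w3')
"
```

```text
t 6.83 own [-52.6  52.4] z 0.0403 rot [180.    0.   62.3] F [ 0.1 -0.1  0.1] open 0.0424 q [ -6.  -5. -23.  71.  -0. 111.]
```

View pics/w3.png

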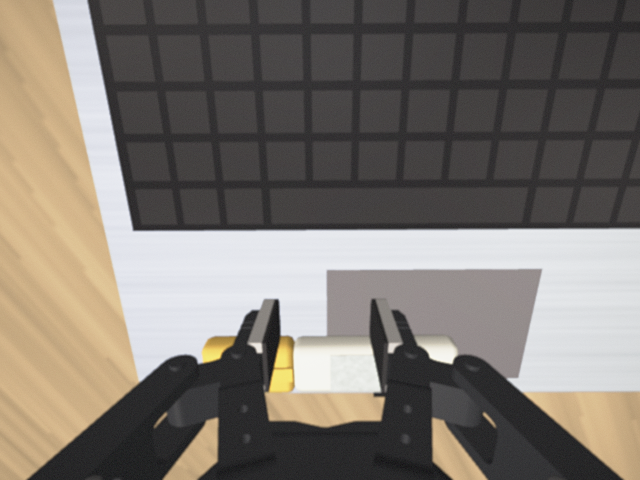

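The highlighter (cols 205–455, row ~360) is ahead of both fingers, square to the front edge; continuing off the edge.

servo_tool(rows=[{"offset":[-0.07,0,0],"yaw":0,"claw":0.5},{"offset":[-0.14,0,0],"yaw":0,"claw":0.5},{"offset":[-0.21,0,0],"yaw":0,"claw":0.5},{"offset":[-0.28,0,0],"yaw":0,"claw":0.5},{"offset":[-0.35,0,0],"yaw":0,"claw":0.5},{"offset":[-0.42,0,0],"yaw":0,"claw":0.5},{"offset":[-0.49,0,0],"yaw":0,"claw":0.5},{"offset":[-0.56,0,0],"yaw":0,"claw":0.5},{"offset":[-0.64,0,0],"yaw":0,"claw":0.5},{"offset":[-0.72,0,0],"yaw":0,"claw":0.5},{"offset":[-0.72,0,0],"yaw":0,"claw":0.5}])

```text
time: 8.25
ee_pos: [0.4311, -0.115, 0.0403]
tcp_rot: [180.0, 0.0, 62.3]
wrist_force: [0.1, 0.6, -0.2]
opening: 0.0426
grasp_force: 0.0
```

```bash
python3 -c "
from h import *
st(); p,d=shot('wrist','w4'); p2,d2=camera('scene')
c=cv2.resize(p2[170:330,130:370],(600,400))[:,:,::-1]
cv2.imwrite('pics/m4.png',np.hstack([cv2.resize(p[:,:,::-1],(400,300)),cv2.resize(c,(400,300))]))
"
```

```text
t 8.25 own [-124.6   52.6] z 0.0403 rot [180.    0.   62.3] F [ 0.1  0.6 -0.2] open 0.0426 q [-15.  -8. -26.  72.  -0. 103.]
```

View pics/m4.png

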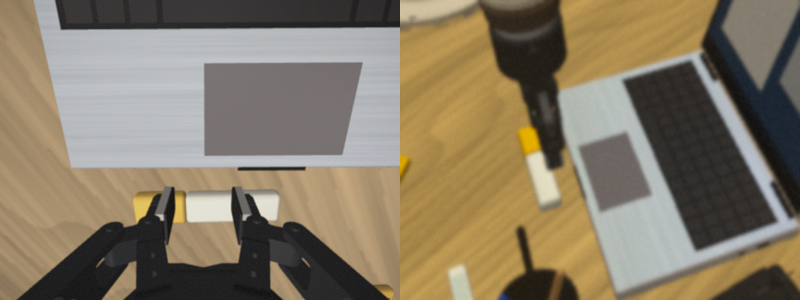

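servo_tool(rows=[{"offset":[0,0,-0.15],"yaw":0,"claw":0.5},{"offset":[0,0,-0.4],"yaw":0,"claw":0.5},{"offset":[0,0,-0.7],"yaw":0,"claw":0.5},{"offset":[0,0,-1],"yaw":0,"claw":0.5}])

```text
time: 8.85
ee_pos: [0.4315, -0.1143, 0.1423]
tcp_rot: [180.0, -0.0, 62.3]
wrist_force: [0.1, -0.4, 0.7]
opening: 0.0426
grasp_force: 0.0
```

servo_tool(rows=[{"offset":[0,0,-0.3],"yaw":0,"claw":0.8},{"offset":[0,0,-0.6],"yaw":0,"claw":1},{"offset":[0,0,-1],"yaw":0,"claw":1}])

```text
time: 9.22
ee_pos: [0.4311, -0.1142, 0.242]
tcp_rot: [-180.0, -0.0, 62.3]
wrist_force: [0.8, -0.7, -0.4]
opening: 0.0001
grasp_force: 0.0
```

servo_tool(rows=[{"offset":[0.2,0.1,-0.3],"yaw":0,"claw":1},{"offset":[0.5,0.2,-0.6],"yaw":0,"claw":1},{"offset":[0.8,0.3,-0.9],"yaw":0,"claw":1},{"offset":[1,0.4,-0.95],"yaw":0,"claw":1}])

```text
time: 9.72
ee_pos: [0.5142, -0.0434, 0.3384]
tcp_rot: [179.8, -0.1, 62.4]
wrist_force: [-0.7, -0.1, -0.2]
opening: 0.0002
grasp_force: 0.0
```

servo_tool(rows=[{"offset":[0.3,0,0],"yaw":0,"claw":1},{"offset":[0.6,0,0],"yaw":0,"claw":1},{"offset":[1,0,0],"yaw":0,"claw":1}])

```text
time: 10.1
ee_pos: [0.5598, 0.0448, 0.3366]
tcp_rot: [179.9, -0.0, 62.3]
wrist_force: [1.9, -0.1, 0.0]
opening: -0.0001
grasp_force: 0.0
```

servo_tool(rows=[{"offset":[0.3,0,0],"yaw":0,"claw":1},{"offset":[0.6,0,0],"yaw":0,"claw":1},{"offset":[1,0,0],"yaw":0,"claw":1},{"offset":[1,0,0],"yaw":0,"claw":1}])

```text
time: 10.6
ee_pos: [0.6066, 0.1348, 0.3349]
tcp_rot: [-180.0, 0.0, 62.5]
wrist_force: [0.9, -1.2, -0.2]
opening: 0.0002
grasp_force: 0.0
```

```bash
python3 -c "
from h import *
st()
p,d=shot('top','t5'); C=cloud('top',d); v,u=np.mgrid[0:480,0:640]
q=(C[...,:2]-O); ox=q@X; oy=q@Y
m=(d>0)&(ox>-.2)&(ox<-.108)&(oy>-.05)&(oy<.16)&(C[...,2]>.008)&(C[...,2]<.05)
r=cv2.minAreaRect(np.stack([ox[m],oy[m]],-1).astype(np.float32)); print(r,np.percentile(C[m][:,2],[5,50,95]))
cv2.imwrite('pics/c5.png',cv2.resize(p[110:350,210:530,::-1],(640,480)))
"
```

```text
t 10.6 own [178.1  12.6] z 0.3349 rot [-180.     0.    62.5] F [ 0.9 -1.2 -0.2] open 0.0002 q [ 13.  19.  36. 107.   0. 130.]
((-0.14046430587768555, 0.047938331961631775), (0.02742266282439232, 0.11934714764356613), 1.7902265787124634) [0.01005968 0.01369581 0.01716702]
```

View pics/c5.png

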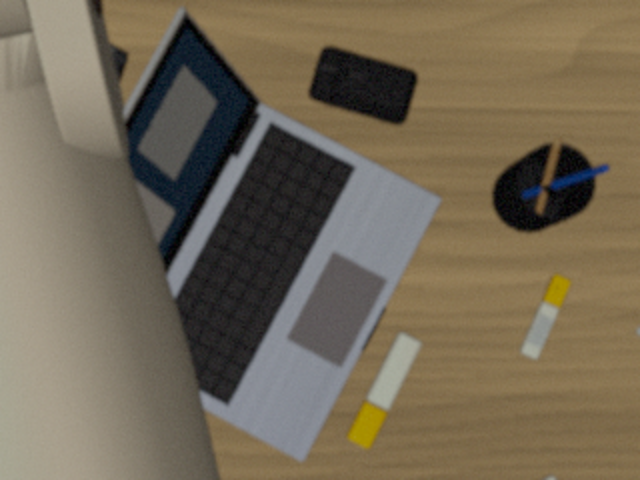

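The highlighter lies flat on the desk, about 22 mm clear of the front edge (crop around (385,390)). Now going behind the lid.

servo_tool(rows=[{"offset":[0.2,0,0],"yaw":0,"claw":1},{"offset":[0.4,0,0],"yaw":0,"claw":1},{"offset":[0.57,0,0],"yaw":0,"claw":1},{"offset":[0.57,0,0],"yaw":0,"claw":1}])

```text
time: 11.15
ee_pos: [0.6326, 0.1829, 0.3355]
tcp_rot: [180.0, 0.0, 62.3]
wrist_force: [-0.1, -0.8, -0.4]
opening: 0.0002
grasp_force: 0.0
```

servo_tool(rows=[{"offset":[0,0,0.2],"yaw":0,"claw":1},{"offset":[0,0,0.4],"yaw":0,"claw":1},{"offset":[0,0,0.6],"yaw":0,"claw":1},{"offset":[0,0,0.8],"yaw":0,"claw":1},{"offset":[0,0,1],"yaw":0,"claw":1},{"offset":[0,0,1],"yaw":0,"claw":1}])

```text
time: 11.9
ee_pos: [0.6317, 0.1817, 0.2346]
tcp_rot: [-179.9, 0.1, 62.3]
wrist_force: [0.1, -0.3, 0.8]
opening: 0.0001
grasp_force: 0.0
```

```bash
python3 -c "
from h import *
st()"
```

```text
t 11.9 own [231.3  12.1] z 0.2346 rot [-1.799e+02  1.000e-01  6.230e+01] F [ 0.1 -0.3  0.8] open 0.0001 q [ 16.  20.  26.  96.  -0. 134.]
```

servo_tool(rows=[{"offset":[0,0,0.15],"yaw":0,"claw":1},{"offset":[-0.05,0,0.28],"yaw":0,"claw":1},{"offset":[-0.12,0,0.28],"yaw":0,"claw":1},{"offset":[-0.19,0,0.28],"yaw":0,"claw":1},{"offset":[-0.25,0,0.28],"yaw":0,"claw":1},{"offset":[-0.3,0,0.27],"yaw":0,"claw":1},{"offset":[-0.35,0,0.25],"yaw":0,"claw":1},{"offset":[-0.4,0,0.23],"yaw":0,"claw":1},{"offset":[-0.45,0,0.21],"yaw":0,"claw":1},{"offset":[-0.5,0,0.19],"yaw":0,"claw":1},{"offset":[-0.55,0,0.17],"yaw":0,"claw":1},{"offset":[-0.62,0,0.16],"yaw":0,"claw":1}])

```text
time: 13.4
ee_pos: [0.6038, 0.1279, 0.2197]
tcp_rot: [180.0, -0.0, 62.3]
wrist_force: [3.0, 2.5, 3.3]
opening: -0.0001
grasp_force: 2.1
```

```bash
cat >> h.py <<'E'
def lap():
    p,d=camera('top'); C=cloud('top',d); q=C[...,:2]-O; ox=q@X; oy=q@Y
    m=(d>0)&(C[...,2]>.010)&(C[...,2]<.024)&(ox>-.12)&(ox<-.03)&(abs(oy)<.17)
    pts=np.stack([ox[m],oy[m]],-1)
    if len(pts): print('deck pts',len(pts),'front x',np.percentile(pts[:,0],.5),'y',np.percentile(pts[:,1],[.5,99.5]))
E
python3 -c "
from h import *
st(); lap()"
```

```text
t 13.4 own [170.6  12. ] z 0.2197 rot [180.   -0.   62.3] F [3.  2.5 3.3] open -0.0001 q [ 12.  14.  16.  93.   0. 130.]
deck pts 5483 front x -0.10311690883106342 y [-0.14779212  0.14822875]
```

servo_tool(rows=[{"offset":[-0.06,0,-0.01],"yaw":0,"claw":1},{"offset":[-0.12,0,-0.02],"yaw":0,"claw":1},{"offset":[-0.18,0,-0.03],"yaw":0,"claw":1},{"offset":[-0.24,0,-0.04],"yaw":0,"claw":1},{"offset":[-0.3,0,-0.05],"yaw":0,"claw":1},{"offset":[-0.36,0,-0.06],"yaw":0,"claw":1},{"offset":[-0.42,0,-0.06],"yaw":0,"claw":1},{"offset":[-0.48,0,-0.07],"yaw":0,"claw":1},{"offset":[-0.54,0,-0.07],"yaw":0,"claw":1},{"offset":[-0.6,0,-0.07],"yaw":0,"claw":1},{"offset":[-0.65,0,-0.07],"yaw":0,"claw":1},{"offset":[-0.7,0,-0.07],"yaw":0,"claw":1}])

```text
time: 14.95
ee_pos: [0.5711, 0.0658, 0.2261]
tcp_rot: [-180.0, 0.0, 62.3]
wrist_force: [2.3, 2.2, -2.4]
opening: -0.0002
grasp_force: 1.4
```

servo_tool(rows=[{"offset":[-0.05,0,0.01],"yaw":0,"claw":1},{"offset":[-0.1,0,0.01],"yaw":0,"claw":1},{"offset":[-0.16,0,0.02],"yaw":0,"claw":1},{"offset":[-0.21,0,0.03],"yaw":0,"claw":1},{"offset":[-0.26,0,0.04],"yaw":0,"claw":1},{"offset":[-0.32,0,0.05],"yaw":0,"claw":1},{"offset":[-0.37,0,0.06],"yaw":0,"claw":1},{"offset":[-0.42,0,0.08],"yaw":0,"claw":1},{"offset":[-0.48,0,0.1],"yaw":0,"claw":1},{"offset":[-0.53,0,0.12],"yaw":0,"claw":1},{"offset":[-0.58,0,0.13],"yaw":0,"claw":1},{"offset":[-0.63,0,0.15],"yaw":0,"claw":1}])

```text
time: 16.45
ee_pos: [0.5418, 0.0101, 0.2109]
tcp_rot: [-180.0, 0.0, 62.3]
wrist_force: [1.5, 1.9, 0.3]
opening: 0.0003
grasp_force: 1.1
```

```bash
python3 -c "
from h import *
st(); p,d=shot('scene','s6')"
```

```text
t 16.45 own [37.5 12.3] z 0.2109 rot [-180.     0.    62.3] F [1.5 1.9 0.3] open 0.0003 q [  1.   3.   4.  90.   0. 119.]
```

View pics/s6.png

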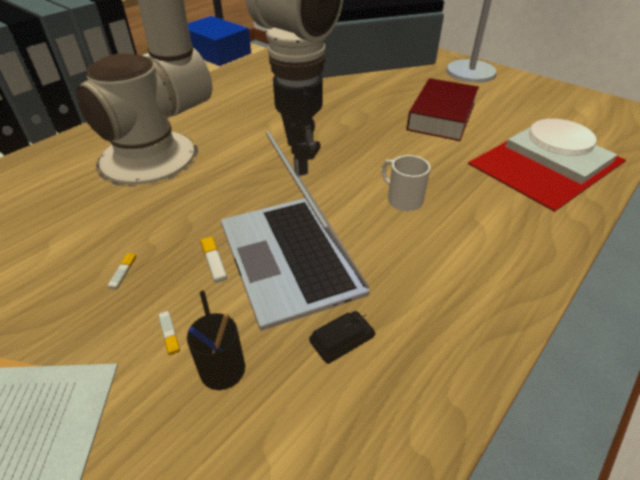

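The lid is just past upright, following the fingertip (about (303,170)); the laptop has not moved. Continuing along the arc.

servo_tool(rows=[{"offset":[-0.05,0,0.02],"yaw":0,"claw":1},{"offset":[-0.1,0,0.05],"yaw":0,"claw":1},{"offset":[-0.15,0,0.07],"yaw":0,"claw":1},{"offset":[-0.2,0,0.1],"yaw":0,"claw":1},{"offset":[-0.24,0,0.12],"yaw":0,"claw":1},{"offset":[-0.28,0,0.15],"yaw":0,"claw":1},{"offset":[-0.33,0,0.18],"yaw":0,"claw":1},{"offset":[-0.37,0,0.21],"yaw":0,"claw":1},{"offset":[-0.41,0,0.24],"yaw":0,"claw":1},{"offset":[-0.45,0,0.28],"yaw":0,"claw":1},{"offset":[-0.49,0,0.31],"yaw":0,"claw":1},{"offset":[-0.53,0,0.35],"yaw":0,"claw":1}])

```text
time: 18.0
ee_pos: [0.5173, -0.0369, 0.1761]
tcp_rot: [180.0, 0.0, 62.3]
wrist_force: [0.6, -0.4, 2.9]
opening: -0.0002
grasp_force: 0.9
```

servo_tool(rows=[{"offset":[-0.04,0,0.04],"yaw":0,"claw":1},{"offset":[-0.08,0,0.08],"yaw":0,"claw":1},{"offset":[-0.11,0,0.12],"yaw":0,"claw":1},{"offset":[-0.15,0,0.16],"yaw":0,"claw":1},{"offset":[-0.18,0,0.2],"yaw":0,"claw":1},{"offset":[-0.21,0,0.24],"yaw":0,"claw":1},{"offset":[-0.24,0,0.28],"yaw":0,"claw":1},{"offset":[-0.27,0,0.33],"yaw":0,"claw":1},{"offset":[-0.3,0,0.37],"yaw":0,"claw":1},{"offset":[-0.33,0,0.42],"yaw":0,"claw":1},{"offset":[-0.36,0,0.46],"yaw":0,"claw":1},{"offset":[-0.38,0,0.51],"yaw":0,"claw":1}])

```text
time: 19.5
ee_pos: [0.4996, -0.0705, 0.125]
tcp_rot: [-180.0, 0.0, 62.3]
wrist_force: [-0.0, -0.7, 1.7]
opening: 0.0003
grasp_force: 0.7
```

```bash
python3 -c "
from h import *
st()"
```

```text
t 19.5 own [-53.5  12.5] z 0.125 rot [-180.     0.    62.3] F [-0.  -0.7  1.7] open 0.0003 q [ -8.  -2. -11.  81.  -0. 110.]
```

servo_tool(rows=[{"offset":[-0.02,0,0.04],"yaw":0,"claw":1},{"offset":[-0.04,0,0.08],"yaw":0,"claw":1},{"offset":[-0.06,0,0.12],"yaw":0,"claw":1},{"offset":[-0.08,0,0.16],"yaw":0,"claw":1},{"offset":[-0.09,0,0.2],"yaw":0,"claw":1},{"offset":[-0.1,0,0.24],"yaw":0,"claw":1},{"offset":[-0.11,0,0.28],"yaw":0,"claw":1},{"offset":[-0.12,0,0.32],"yaw":0,"claw":1},{"offset":[-0.13,0,0.36],"yaw":0,"claw":1},{"offset":[-0.14,0,0.39],"yaw":0,"claw":1},{"offset":[-0.15,0,0.42],"yaw":0,"claw":1},{"offset":[-0.16,0,0.45],"yaw":0,"claw":1}])

```text
time: 21.0
ee_pos: [0.4924, -0.0844, 0.0801]
tcp_rot: [-180.0, -0.0, 62.3]
wrist_force: [1.1, 1.1, 0.8]
opening: 0.0
grasp_force: 0.6
```

servo_tool(rows=[{"offset":[0,0,0.03],"yaw":0,"claw":1},{"offset":[-0.01,0,0.06],"yaw":0,"claw":1},{"offset":[-0.01,0,0.09],"yaw":0,"claw":1},{"offset":[-0.02,0,0.12],"yaw":0,"claw":1},{"offset":[-0.02,0,0.15],"yaw":0,"claw":1},{"offset":[-0.03,0,0.18],"yaw":0,"claw":1},{"offset":[-0.03,0,0.2],"yaw":0,"claw":1},{"offset":[-0.03,0,0.22],"yaw":0,"claw":1},{"offset":[-0.03,0,0.24],"yaw":0,"claw":1},{"offset":[-0.03,0,0.26],"yaw":0,"claw":1},{"offset":[-0.03,0,0.28],"yaw":0,"claw":1},{"offset":[-0.03,0,0.29],"yaw":0,"claw":1}])

```text
time: 22.5
ee_pos: [0.4909, -0.0871, 0.0511]
tcp_rot: [-180.0, 0.0, 62.3]
wrist_force: [0.2, -0.2, 0.8]
opening: 0.0002
grasp_force: 0.6
```

```bash
python3 -c "
from h import *
st()"
```

```text
t 22.5 own [-72.2  12.5] z 0.0511 rot [-180.     0.    62.3] F [ 0.2 -0.2  0.8] open 0.0002 q [-10.  -1. -18.  73.  -0. 108.]
```

servo_tool(rows=[{"offset":[0,0,0.01],"yaw":0,"claw":1},{"offset":[0,0,0.02],"yaw":0,"claw":1},{"offset":[0,0,0.03],"yaw":0,"claw":1},{"offset":[0,0,0.03],"yaw":0,"claw":1}])

```text
time: 23.0
ee_pos: [0.4909, -0.087, 0.0482]
tcp_rot: [-180.0, -0.0, 62.3]
wrist_force: [-0.3, 0.3, 0.3]
opening: 0.0
grasp_force: 0.0
```

servo_tool(rows=[{"offset":[0,0,0.01],"yaw":0,"claw":1},{"offset":[0,0,0.01],"yaw":0,"claw":1}])

```text
time: 23.25
ee_pos: [0.491, -0.087, 0.0475]
tcp_rot: [180.0, -0.0, 62.3]
wrist_force: [-1.3, 0.5, 4.1]
opening: 0.0002
grasp_force: 2.0
```

servo_tool(rows=[{"offset":[0,0,0.005],"yaw":0,"claw":1},{"offset":[0,0,0.01],"yaw":0,"claw":1},{"offset":[0,0,0.01],"yaw":0,"claw":1}])

```text
time: 23.62
ee_pos: [0.491, -0.0871, 0.0474]
tcp_rot: [180.0, -0.0, 62.3]
wrist_force: [-4.8, 1.1, 13.1]
opening: -0.0002
grasp_force: 6.3
```

Force rises without motion, so the lid is against its stop. I'll retreat upward and check.

servo_tool(rows=[{"offset":[0,0,-0.02],"yaw":0,"claw":1},{"offset":[0,0,-0.1],"yaw":0,"claw":1},{"offset":[0,0,-0.3],"yaw":0,"claw":1},{"offset":[0,0,-0.6],"yaw":0,"claw":1},{"offset":[0,0,-1],"yaw":0,"claw":1}])

```text
time: 24.25
ee_pos: [0.4905, -0.087, 0.1468]
tcp_rot: [-179.9, 0.0, 62.3]
wrist_force: [0.6, -0.1, 0.3]
opening: -0.0003
grasp_force: 0.0
```

servo_tool(rows=[{"offset":[0,-0.2,-0.3],"yaw":0,"claw":1},{"offset":[0,-0.5,-0.6],"yaw":0,"claw":1},{"offset":[0,-0.8,-1],"yaw":0,"claw":1},{"offset":[0,-1,-1],"yaw":0,"claw":1}])

```text
time: 24.75
ee_pos: [0.4023, -0.0403, 0.2497]
tcp_rot: [179.7, -0.1, 62.3]
wrist_force: [1.2, -0.2, -0.9]
opening: -0.0
grasp_force: 0.0
```

servo_tool(rows=[{"offset":[0,-0.3,0],"yaw":0,"claw":1},{"offset":[0,-0.6,0],"yaw":0,"claw":1},{"offset":[0,-1,0],"yaw":0,"claw":1},{"offset":[0,-1,0],"yaw":0,"claw":1}])

```text
time: 25.25
ee_pos: [0.3126, 0.0065, 0.2471]
tcp_rot: [179.9, -0.1, 62.4]
wrist_force: [0.4, -0.4, 0.5]
opening: -0.0002
grasp_force: 0.0
```

```bash
python3 -c "
from h import *
st()
p,d=shot('top','t9'); C=cloud('top',d); v,u=np.mgrid[0:480,0:640]
q=(C[...,:2]-O); ox=q@X; oy=q@Y; z=C[...,2]
m=(d>0)&(abs(ox)<.13)&(abs(oy)<.18)&(z>.012)&(z<.045)
print(cv2.minAreaRect(C[m][:,:2].astype(np.float32)))
n=(d>0)&(abs(oy)<.13)&(z<.1)
for a0 in(-.09,-.05,0,.05,.08): k=n&(abs(ox-a0)<.01); print(a0,np.median(z[k]))
m=(d>0)&(ox>-.2)&(ox<-.11)&(oy>-.05)&(oy<.16)&(z>.008)&(z<.05)
print(cv2.minAreaRect(np.stack([ox[m],oy[m]],-1).astype(np.float32)))
p,d=shot('scene','s9')"
```

```text
t 25.25 own [-71.7 213.9] z 0.2471 rot [ 1.799e+02 -1.000e-01  6.240e+01] F [ 0.4 -0.4  0.5] open -0.0002 q [  1. -27. -18.  99.   0. 119.]
((0.5433297753334045, -0.04618653655052185), (0.2365662157535553, 0.330028235912323), 62.521915435791016)
-0.09 0.025590178039273215
-0.05 0.025660949326375748
0 0.025555671052714946
0.05 0.02568840202156908
0.08 0.025687936429805935
((-0.1412440836429596, 0.04107780009508133), (0.02681223675608635, 0.1333179771900177), 0.8482748866081238)
```

View pics/s9.png

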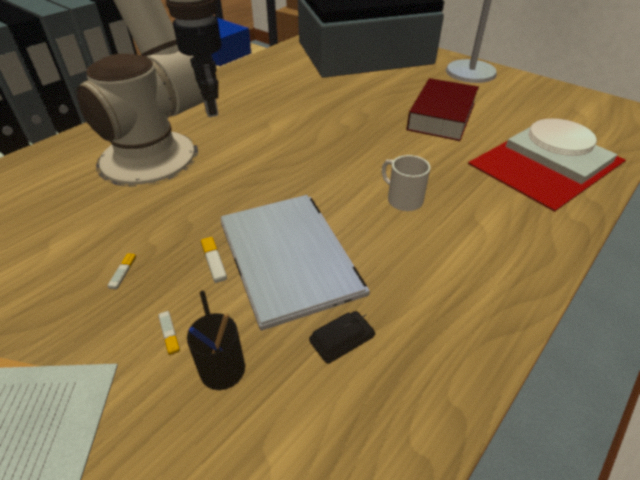

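The picture shows the laptop shut flat (25.6 mm all over), its corners unmoved at (222,217), (262,326) and (368,291). The highlighter lies clear at (213,258), and the mug, cup and mouse are untouched.

```bash
python3 -c "
from workcell import *
print(job_done())"
```

```text
the job is handed in; nothing more can be done
None
```

The job is handed in: the highlighter lies on the desk about 22 mm clear of the laptop, the laptop is fully closed and has not visibly moved, and the mug, pen cup and mouse look undisturbed (about 25 s used of 58).

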